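# Load a slat under the notching jig's spring clip

## Task

Press the long thumb bar of the jig's spring clip down with one fingertip so that the jaw opens and, while keeping it down, push the wooden slat along the bed with the other fingertip, under the jaw until its front end meets the end stop. Then let the clip spring back down onto the slat and move clear. The slat is only pushed, never picked up or lifted, and the jar, the cane stub and the panpipe beside the jig are left alone.

Things in the scene. Friction and masses are not known exactly. Their poses are not given: they have to be found in the camera images.
- jig: Notching jig fixed to the bench: plywood base 215 x 100 x 15 mm. Origin on the bench top. Jig x = direction the slat is pushed, y to its left, z up; all other entries give mm in this frame. Raised slat bed: x -153 to 50, y 12 to 48, top z 23. Guide strips 4 mm high on the bed, x -52 to 30, leave a channel y 15 to 45. Hinge line of the clip: y 0, z 31, brackets at x -148 and 16, tops z 37.
- stop_face (a point): Middle of the end stop's near face, on the bed (jig frame x 35, y 30, z 23). The stop is a dark wooden block across the bed's far end, 12 mm thick, 16 mm high above the bed, 36 mm wide.
- clip (a joint): Spring clip hinge, rad: 0 = sprung shut, 0.42 = thumb bar fully down (limit). The spring always drives it to 0. Jaw foot above the bed: 5 mm at 0 (blocks the slat, which cannot force it up), 12 mm at 0.23 (resting on the slat), 17 mm at 0.42; the slat passes freely above 0.27. Pushing the bar down 28 mm from the hinge takes about 4 N to start, 7 N at the limit.
- bar_mid (a point): Point on top of the clip's thumb bar, half-way along it, 28 mm from the hinge line; moves with it. The bar: aluminium plate x -142 to -20, y -3 to -39, 3 mm thick; pressing anywhere along it opens the jaw. Shut, it slopes up away from the hinge, this point at z 38; z 30 at 0.30, z 26 at 0.42, i.e. 3 to 7 mm above the bed, so a second fingertip at that height stands behind the slat's end.
- jaw_foot (a point): Underside of the foot of the clip's jaw, turns with the thumb bar: aluminium arm, jig x -8 to 8, reaching from the hinge line over the bed to y 35, top at z 53 shut and 66 open; its foot, at y 31, comes down on the slat. Shut, this point is at (0, 31, 28).
- slat_center (a point): Centre (half-way up) of the loose wooden slat, 90 (x) x 28 (y) x 12 (z) mm, 20 to 45 g, lying flat on the bed along jig x, front part between the guides, front end 12 to 32 mm short of the jaw at the start, rear end bare, free to be pushed. Home: centre at jig x -10, y 30, z 29, rear end at x -55.
- wax_jar: Glass jar with aluminium cap, 60 mm across, 65 mm tall, standing beside the jig. Origin at the centre of its underside. Leave alone.
- cane_stub: Short tube of cane, 28 mm across, 60 mm tall, standing on end beside the jig. Origin at the centre of its underside. Leave alone.
- panpipe: Small panpipe lying flat, 105 x 130 mm, 17 mm high. Origin at the middle of its underside. Leave alone.
Not all that is in view belongs to the job. What is shaped like the part that bears slat_center but purple is not meant. Of the things that look like the jig, take the one that is nearest to the robot's base at the start.

How it is judged:
By the outcome, as a careful person would: the job done as asked, in the order asked, and still so for the second after the job is handed in, with the robot touching nothing.
It also fails if it takes over 46 s, if anything falls off the work surface, if the arm or the gripper's body presses on something with over 40 N, if the wrist force passes 120 N, or if a joint passes its speed limit or range.

## Robot

A 6-joint arm with a two-finger parallel gripper is mounted at the origin on the work surface. World frame = base frame: x ahead of the robot, y to its left, z up, the work surface at z = 0. Lengths are in m, angles in degrees, forces in N, time in s.
With the tool pointing down it reaches from about 0.35 to 0.875 m from the base axis. Payload 4.2 kg.
Tool frame: the origin (TCP) lies between the finger pads; the fingertips stand 19 mm ahead of it and the grasp point (between the pads) is the TCP; z points along the fingers, y is the line along which they close (so a half turn about z gives the same grasp; the last joint's range is limited). The gripper opens to 87 mm and grips with 3 to 60 N. Pads are 19 mm wide; open, the fingers measure 117 mm over their backs; the gripper's body (75 mm by 190 mm) begins 51 mm behind the grasp point.
Start: joints at [81.566, 22.042, 0.453, 0, -68.411, -14.817], TCP at [0.247, 0.574, 0.242] pointing down, gripper open.
Joint ranges: [-179.83, 179.83], [-69.29, 118.12], [-61.27, 80.66], [-181.25, 117.63], [-171.15, -9.14], [-177.46, 177.46]. Speed limits (degrees/s): [159.86, 159.86, 180, 180, 180, 180].

## Interface

Orientations are given as a 3x3 rotation matrix whose columns are the frame's x, y, z axes.
In Python, from station import r gives the robot as it stands.
- The arm moves only by the tool drive_tool, never from a script. Its argument "steps" is one flat list of numbers, 7 for each row, row after row: the turn, a rotation vector about the tool's x, y, z in rad, then the shift along the tool's x, y, z in m, then the opening, from 0 (shut) to 1 (fully open). A call has 1 to 10 rows; each row shifts and turns the commanded pose from where the row before left it, along the tool's axes as they then stand; what a row does not reach is not made up. A row lasts 1/12 s, in which the tool goes at most 41.7 mm and 7.16 degrees, less where a joint would pass 70% of its speed; a pose out of reach is approached as far as the arm can. A call is refused whole if a number of a shift passes 0.0417 or a number of a turn 0.125, either way. A call with a gripper value outside its range is refused whole. The fingers move at their own pace and stop on an object; the grip force is fixed at half the most. Time passes only in rows, so rows that do not move let the fingers close. It gives the time, the measured TCP pose, the force, the opening and the grip force at its end, in the units of the state.
- r.sense(): the state, without advancing time (a new reading comes with each control period).
- r.capture(name): name is "scene" or "top"; returns the picture (384x512x3 uint8, blue, green, red); there is no depth.
- r.camera_params(name): a dict with "camera_matrix" (3x3 intrinsics, pixels), "k1" (the pictures are not rectified: a ray, as slopes to the right and down, at radius r is drawn at 1 + k1 r^2 times it, then the intrinsics apply), "extrinsics" (4x4, takes a point from world to camera coordinates). Camera axes: x right, y down, z forward; pixel columns grow to the right and rows downward; lengths in m; the calibration is good to about 2 mm. A picture is of the moment at which its call begins. camera_params takes no time and is no camera call.
- r.finish_job(): hands the job in; it is judged then, once.
The state is a dict: "time_s": time; "joints": joint angles; "joint_velocities": joint speeds; "effort": joint torques, N m; "tcp_pos": TCP position; "ee_rot": TCP orientation; "wrist_force": force on the tool from outside, world axes, zero at the start; "moment": the same for the moment, N m; "gripper_width": opening from 0.0 (shut) to 1.0 (fully open); "gripper_force": force on a finger pad.
Only numpy, scipy, OpenCV 4.12 (cv2) and the standard library are available. Lean on these libraries where they do the work, as an engineer would, in place of code of your own. Each camera call takes 0.05 s, during which the arm holds its last target. There are 200 camera calls.

## Working session

There is one attempt and no reset: what is moved stays moved. The work goes in short steps, Python scripts to look and compute and a tool call to move; the robot and the scene stay as the last step left them, time stands still between calls to the robot, and variables do not carry over. Pictures are saved under pics/ and viewed, at most 10 in all, crops included, and the job is handed in when it is done.

Besides the shell and the picture viewer there is one more tool, called after "Emit:" as name(argument=value, ...) on one line, values as JSON. drive_tool: Moves the arm, as the interface text tells. Its arguments: {"type":"object","properties":{"steps":{"type":"array"}},"required":["steps"]}

```bash
mkdir -p pics; python3 - <<'E'
from station import r
import cv2,numpy as np
a=r.capture("scene");b=r.capture("top")
cv2.imwrite("pics/a.png",a);cv2.imwrite("pics/b.png",b)
for n in("scene","top"):
    p=r.camera_params(n);print(n,p)
s=r.sense();print(s["time_s"],s["tcp_pos"],s["ee_rot"],s["gripper_width"])
E
```

```text
scene {'camera_matrix': array([[402.71482383,   0.        , 255.78885872],
       [  0.        , 402.71482383, 184.07113562],
       [  0.        ,   0.        ,   1.        ]]), 'k1': -0.05258504628646138, 'extrinsics': array([[ 0.09020712,  0.99592205, -0.00139235, -0.10840701],
       [ 0.78749217, -0.072184  , -0.61208296, -0.45120388],
       [-0.60968742,  0.05411778, -0.79079233,  1.24949136],
       [ 0.        ,  0.        ,  0.        ,  1.        ]])}
top {'camera_matrix': array([[404.40692758,   0.        , 262.29518877],
       [  0.        , 404.40692758, 185.11826452],
       [  0.        ,   0.        ,   1.        ]]), 'k1': -0.13334351472238362, 'extrinsics': array([[-0.01217226, -0.99938279,  0.03295272,  0.04566891],
       [-0.99176154,  0.00786362, -0.12785621,  0.64147196],
       [ 0.12751817, -0.03423754, -0.99124513,  0.97591007],
       [ 0.        ,  0.        ,  0.        ,  1.        ]])}
0.1 [0.24650297 0.5737848  0.24054994] [[ 9.18719612e-01 -3.94909846e-01 -6.98504898e-04]
 [-3.94910452e-01 -9.18717716e-01 -1.86893187e-03]
 [ 9.63307742e-05  1.99287125e-03 -9.99998010e-01]] 1.000843995606327
```

View pics/a.png

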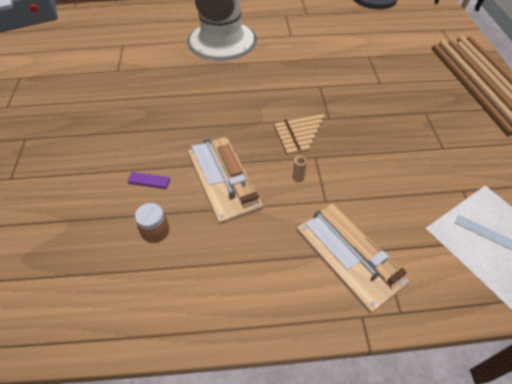

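View pics/b.png

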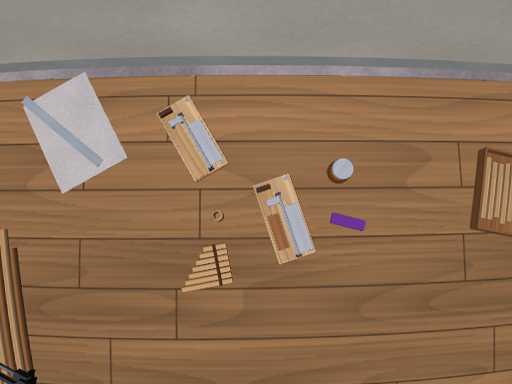

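Scene: the near jig is at (225,178) with a slat; a second jig is at (352,255), farther from the base (222,40); a purple decoy slat is at (148,180). In the top view the near jig is at (284,218), the far one at (193,138), the purple decoy at (348,222), the jar at (342,170), the cane at (217,216) and the panpipe at (212,268). I choose the near jig and check it in a close crop.

```bash
python3 - <<'E'
import cv2
a=cv2.imread("pics/a.png");b=cv2.imread("pics/b.png")
A=cv2.resize(a[130:225,180:270],None,fx=6,fy=6,interpolation=cv2.INTER_CUBIC)
B=cv2.resize(b[170:270,245:325],None,fx=6,fy=6,interpolation=cv2.INTER_CUBIC)
cv2.imwrite("pics/c.png",cv2.hconcat([A[:570,:420],B[10:580,:380]]) if 0 else B)
cv2.imwrite("pics/d.png",A)
E
```

```text
(no output)
```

View pics/c.png

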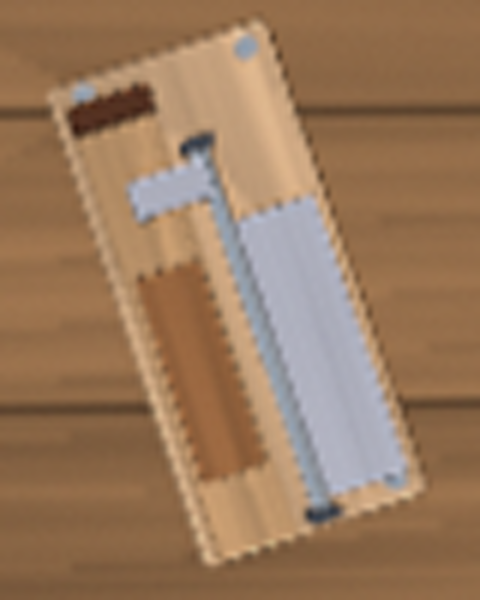

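View pics/d.png

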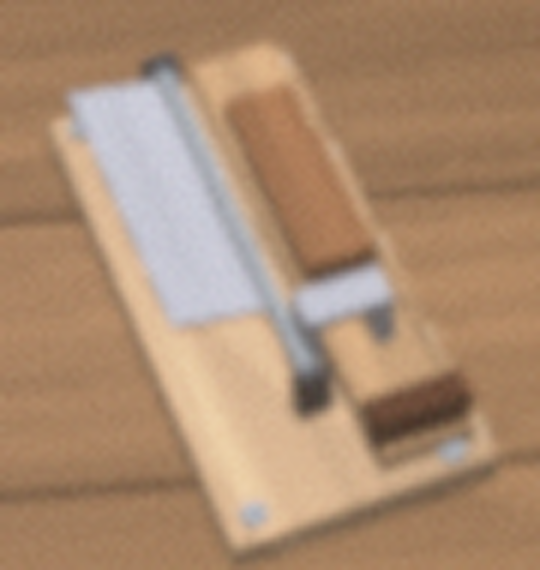

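The crops show the chosen jig, with its stop away from the robot. In the top crop the slat spans (140,283) to (265,462), clear of the jaw at (128–215, 165–220). Next I fit the jig pose.

```bash
cat > h.py <<'E'
import numpy as np,cv2
from station import r
from scipy.optimize import least_squares
C={n:r.camera_params(n) for n in("scene","top")}
def proj(n,P):
    c=C[n];E=c["extrinsics"]
    return cv2.projectPoints(np.asarray(P,float).reshape(-1,1,3),cv2.Rodrigues(E[:3,:3])[0],E[:3,3],c["camera_matrix"],np.array([c["k1"],0,0,0.]))[0][:,0]
def J(q,P):
    c,s=np.cos(q[2]),np.sin(q[2]);P=np.asarray(P,float)/1000
    return P@np.array([[c,s,0],[-s,c,0],[0,0,1]])+[q[0],q[1],0]
E
python3 - <<'E'
from h import *
K=[(16,0,37),(-148,0,37),(-20,-39,40),(-142,-39,40),(8,35,53),(-8,35,53),(35,48,39),(47,48,39),(47,12,39),(35,12,39)]
top=[(197,142),(322,512),(315,197),(408,478),(128,188),(140,220),(74,137),(66,113),(150,85),(156,108)]
sc=[(313,370),(160,62),(178,325),(70,95),(392,303),(378,265),(455,375),(470,402),(375,438),(365,405)]
S=[(-45,14,6),(-45,-14,6),(45,14,6),(45,-14,6)]
tS=[(200,480),(265,462),(140,283),(200,262)]
sS=[(285,85),(230,100),(375,245),(308,275)]
f=lambda p,o:(np.array(p)+.5)/6-.5+o
T=f(top+tS,(245,170));Q=f(sc+sS,(180,130))
def res(q):
    P=K+[(q[3]+a,q[4]+b,29+c) for a,b,c in S]
    W=J(q,P);o=np.r_[q[5:7]]
    return np.r_[(proj("top",W)-T),(proj("scene",W)-Q)]
s=least_squares(lambda q:res(q).ravel(),[.48,-.0,0,-70,30,0,0],loss="soft_l1")
print(s.x,np.degrees(s.x[2]));print(np.round(res(s.x),1).tolist())
E
```

```text
[ 6.06567143e-01 -3.80858640e-03  3.03901099e-01 -7.48751045e+01
  2.88327565e+01  0.00000000e+00  0.00000000e+00] 17.412250363269827
[[0.1, -0.2], [-0.0, 0.5], [-0.3, -0.7], [-0.2, -1.0], [-0.3, -1.2], [-0.3, -0.3], [0.2, -0.7], [0.0, -1.3], [-0.4, -0.9], [0.1, -0.3], [0.4, 0.5], [0.2, -0.1], [-0.9, -1.0], [-0.3, -1.0], [-0.6, 0.4], [0.3, -0.6], [-1.4, 0.1], [-0.2, -0.5], [0.3, -1.0], [-0.2, -0.2], [0.5, -1.4], [0.2, -1.6], [-0.2, -2.2], [-0.6, -1.0], [1.0, -0.9], [-1.3, 0.0], [0.2, 0.1], [-0.7, -1.0]]
```

Emit:
drive_tool(steps=[0,0,0,0.0285,0.03,0,0.59,0,0,0,0.0285,0.03,0,0.59,0,0,0,0.0285,0.03,0,0.59,0,0,0,0.0285,0.03,0,0.59,0,0,0,0.0285,0.03,0,0.59,0,0,0,0.0285,0.03,0,0.59,0,0,0,0.0285,0.03,0,0.59,0,0,0,0.0285,0.03,0,0.59,0,0,0,0.0285,0.03,0,0.59,0,0,0,0.0285,0.03,0,0.59])

```text
time_s: 0.93
tcp_pos: [0.39, 0.184, 0.2415]
ee_rot: [[0.919, -0.394, -0.0], [-0.394, -0.919, 0.0], [-0.0, -0.0, -1.0]]
wrist_force: [0.9, 0.5, -0.6]
gripper_width: 0.592
gripper_force: 0.0
```

Emit:
drive_tool(steps=[0,0,0,0.0285,0.03,0,0.59,0,0,0,0.0285,0.03,0,0.59,0,0,0,0.0285,0.03,0,0.59,0,0,0,0.0285,0.03,0,0.59,0,0,0,0.0285,0.03,0,0.59,0,0,0,0.0285,0.03,0,0.59,0,0,0,0,0,0,0.59,0,0,0,0,0,0,0.59])

```text
time_s: 1.6
tcp_pos: [0.476, -0.0489, 0.2408]
ee_rot: [[0.917, -0.4, -0.002], [-0.4, -0.917, -0.0], [-0.002, 0.001, -1.0]]
wrist_force: [-0.6, 0.2, -0.1]
gripper_width: 0.586
gripper_force: 0.0
```

Emit:
drive_tool(steps=[0,0,-0.118,0,0,0.01,0.59,0,0,-0.118,0,0,0.01,0.59,0,0,-0.118,0,0,0.01,0.59,0,0,-0.118,0,0,0.01,0.59,0,0,-0.118,0,0,0.02,0.59,0,0,-0.118,0,0,0.02,0.59,0,0,0,0,0,0.02,0.59,0,0,0,0,0,0,0.59,0,0,0,0,0,0,0.59])

```text
time_s: 2.35
tcp_pos: [0.4755, -0.0459, 0.1411]
ee_rot: [[0.954, 0.299, -0.002], [0.299, -0.954, -0.001], [-0.003, -0.0, -1.0]]
wrist_force: [0.3, -0.6, -0.2]
gripper_width: 0.591
gripper_force: 0.0
```

Emit:
drive_tool(steps=[0,0,0,0,0,0.02,0.59,0,0,0,0,0,0.02,0.59,0,0,0,0,0,0.015,0.59,0,0,0,0,0,0,0.59,0,0,0,0,0,0,0.59])

```text
time_s: 2.77
tcp_pos: [0.4769, -0.0463, 0.0875]
ee_rot: [[0.954, 0.299, 0.001], [0.299, -0.954, -0.0], [0.001, 0.0, -1.0]]
wrist_force: [-0.2, 0.2, 0.7]
gripper_width: 0.588
gripper_force: 0.0
```

```bash
python3 - <<'E'
from h import *
a=r.capture("scene");b=r.capture("top");s=r.sense()
q=[.6066,-.0038,.3039]
def ov(n,im,o,w,hh):
    I=cv2.resize(im[o[1]:o[1]+hh,o[0]:o[0]+w],None,fx=5,fy=5,interpolation=cv2.INTER_CUBIC)
    for P in [(-120,15,35),(-120,43,35),(-30,15,35),(-30,43,35),(-142,-39,40),(-20,-39,40),(-142,-3,33),(16,0,37),(-148,0,37),(35,48,39),(35,12,39)]:
        u=((proj(n,J(q,[P]))[0]-o)+.5)*5-.5
        cv2.circle(I,tuple(int(round(x)) for x in u),2,(0,255,0),-1)
    return I
A=ov("scene",a,(170,120),110,110);B=ov("top",b,(235,165),100,110)
cv2.imwrite("pics/e.png",A);cv2.imwrite("pics/f.png",B)
p=[s["tcp_pos"] for s in [r.sense()]];print(p)
E
```

```text
[array([ 0.47755199, -0.04630587,  0.08826569])]
```

View pics/e.png

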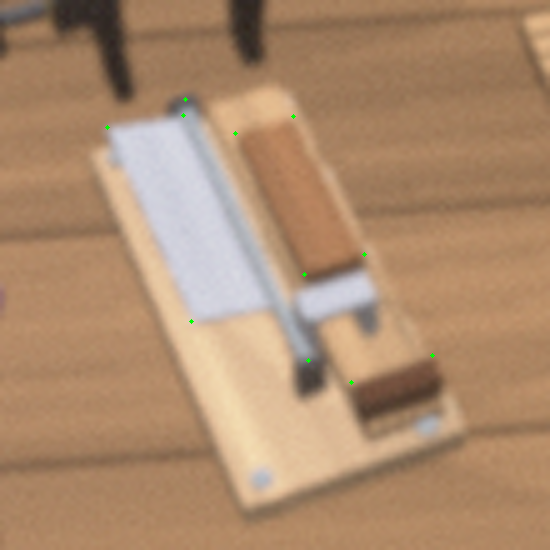

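View pics/f.png

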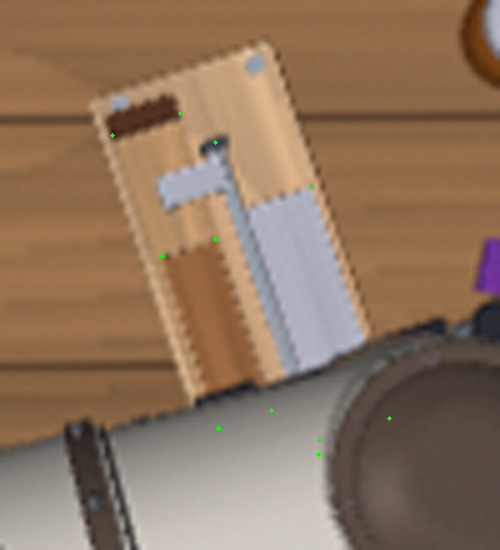

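Scene crop: open fingertips at about (122,97) and (250,58), behind the jig, with my fitted points within about 1 px of the features. In the top crop the arm covers the jig's rear half. I'll check the calibration bias from the fingertips.

```bash
python3 - <<'E'
from h import *
t=np.array([.4773,-.0463,.0690]);y=np.array([-.299,.954,0]);x=np.array([.954,.299,0])
for k in(-.033,.033):
  for e in (-.009,0,.009): print(k,e,((proj("scene",[t+k*y+e*x])[0]-[170,120])+.5)*5-.5)
q=[.6066,-.0038,.3039];d=t[:2]-q[:2];print(d@x[:2],d@y[:2])
E
```

```text
-0.033 -0.009 [105.73894954  74.77978547]
-0.033 0 [111.61080073  88.10279312]
-0.033 0.009 [117.55329386 101.58328964]
0.033 -0.009 [245.00929893  34.63205883]
0.033 0 [251.58538469  47.50967936]
0.033 0.009 [258.23816157  60.5370523 ]
-0.13605970000000003 -0.001884299999999995
```

Emit:
drive_tool(steps=[0,0,0,-0.003,0.001,0.01,0.59,0,0,0,0,0,0.01,0.59,0,0,0,0,0,0.007,0.59,0,0,0,0,0,0.004,0.59,0,0,0,0,0,0.004,0.59,0,0,0,0,0,0.003,0.59,0,0,0,0,0,0.002,0.59,0,0,0,0,0,0,0.59,0,0,0,0,0,0,0.59])

```text
time_s: 3.62
tcp_pos: [0.4745, -0.0488, 0.0475]
ee_rot: [[0.955, 0.298, 0.002], [0.298, -0.955, -0.0], [0.002, 0.001, -1.0]]
wrist_force: [-1.3, -3.5, 5.1]
gripper_width: 0.59
gripper_force: 3.2
```

Emit:
drive_tool(steps=[0,0,0,0.003,0,0.0005,0.59,0,0,0,0.003,0,0,0.59,0,0,0,0.003,0,0,0.59,0,0,0,0.004,0,0,0.59,0,0,0,0.004,0,0,0.59,0,0,0,0.004,0,0,0.59,0,0,0,0.004,0,0,0.59,0,0,0,0,0,0,0.59])

```text
time_s: 4.28
tcp_pos: [0.4963, -0.0418, 0.0464]
ee_rot: [[0.955, 0.297, -0.003], [0.297, -0.955, -0.001], [-0.004, 0.0, -1.0]]
wrist_force: [-3.5, -1.8, 6.7]
gripper_width: 0.59
gripper_force: 3.3
```

```bash
python3 - <<'E'
from h import *
a=r.capture("scene");s=r.sense();print(s["tcp_pos"],s["wrist_force"])
cv2.imwrite("pics/g.png",cv2.resize(a[120:230,170:280],None,fx=5,fy=5,interpolation=cv2.INTER_CUBIC))
E
```

```text
[ 0.49633512 -0.04182223  0.04641627] [-2.22222542 -3.15870652  6.23049713]
```

View pics/g.png

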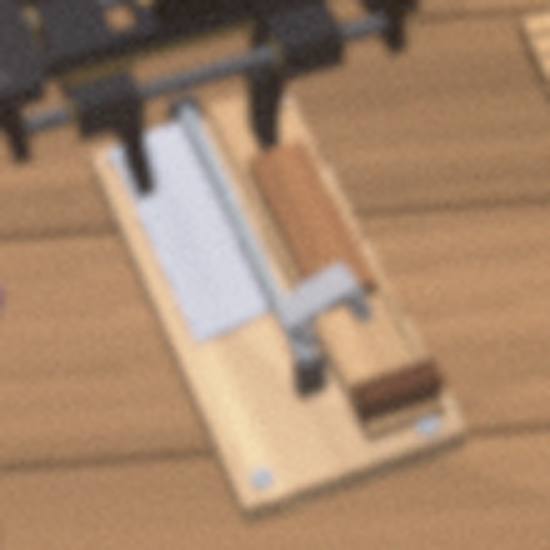

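The crop shows the bar pressed under the left fingertip (145,190), the jaw raised at (320,290), and the right fingertip at (265,140) behind the slat. I keep pushing.

Emit:
drive_tool(steps=[0,0,0,0.004,0,0,0.59,0,0,0,0.005,0,0,0.59,0,0,0,0.005,0,0,0.59,0,0,0,0.005,0,0,0.59,0,0,0,0.005,0,0,0.59,0,0,0,0.005,0,0,0.59,0,0,0,0.005,0,0,0.59,0,0,0,0.004,0,0,0.59,0,0,0,0.003,0,0,0.59,0,0,0,0,0,0,0.59])

```text
time_s: 5.17
tcp_pos: [0.5355, -0.0296, 0.0464]
ee_rot: [[0.955, 0.297, -0.003], [0.297, -0.955, -0.001], [-0.004, 0.0, -1.0]]
wrist_force: [-3.1, -3.1, 6.7]
gripper_width: 0.591
gripper_force: 3.3
```

Emit:
drive_tool(steps=[0,0,0,0.003,0,0,0.59,0,0,0,0.003,0,0,0.59,0,0,0,0.002,0,0,0.59,0,0,0,0,0,0,0.59])

```text
time_s: 5.5
tcp_pos: [0.5429, -0.0273, 0.0464]
ee_rot: [[0.955, 0.297, -0.004], [0.297, -0.955, -0.001], [-0.004, 0.0, -1.0]]
wrist_force: [-3.3, -2.2, 6.4]
gripper_width: 0.589
gripper_force: 3.2
```

Emit:
drive_tool(steps=[0,0,0,0.001,0,0,0.59,0,0,0,0.001,0,0,0.59,0,0,0,0,0,0,0.59])

```text
time_s: 5.75
tcp_pos: [0.5442, -0.027, 0.0464]
ee_rot: [[0.955, 0.297, -0.005], [0.297, -0.955, -0.001], [-0.005, -0.0, -1.0]]
wrist_force: [-4.7, -2.9, 6.5]
gripper_width: 0.591
gripper_force: 3.3
```

Emit:
drive_tool(steps=[0,0,0,0.001,0,0,0.59,0,0,0,0.001,0,0,0.59,0,0,0,0,0,0,0.59])

```text
time_s: 6.0
tcp_pos: [0.5443, -0.0269, 0.0461]
ee_rot: [[0.955, 0.297, -0.009], [0.297, -0.955, -0.002], [-0.009, -0.0, -1.0]]
wrist_force: [-6.4, -3.4, 8.3]
gripper_width: 0.594
gripper_force: 4.9
```

Emit:
drive_tool(steps=[0,0,0,0.001,0,0,0.59,0,0,0,0,0,0,0.59])

```text
time_s: 6.17
tcp_pos: [0.5444, -0.0268, 0.0461]
ee_rot: [[0.955, 0.297, -0.011], [0.297, -0.955, -0.003], [-0.011, -0.001, -1.0]]
wrist_force: [-8.5, -3.8, 9.8]
gripper_width: 0.596
gripper_force: 5.8
```

Motion has stopped and force is rising at the expected end position, so the slat is at the stop. I back off slightly, then lift to release the clip.

Emit:
drive_tool(steps=[0,0,0,-0.003,0,0,0.59,0,0,0,-0.003,0,0,0.59,0,0,0,-0.002,0,0,0.59,0,0,0,0,0,0,0.59])

```text
time_s: 6.5
tcp_pos: [0.5438, -0.0272, 0.048]
ee_rot: [[0.954, 0.299, 0.006], [0.299, -0.954, 0.001], [0.006, 0.001, -1.0]]
wrist_force: [1.1, -1.6, 5.8]
gripper_width: 0.589
gripper_force: 3.0
```

```bash
python3 - <<'E'
from h import *
a=r.capture("scene");s=r.sense();print(s["tcp_pos"],s["wrist_force"])
cv2.imwrite("pics/i.png",cv2.resize(a[140:220,190:270],None,fx=7,fy=7,interpolation=cv2.INTER_CUBIC))
E
```

```text
[ 0.54386877 -0.02720589  0.04794662] [ 1.03842857 -0.75195775  6.56804594]
```

View pics/i.png

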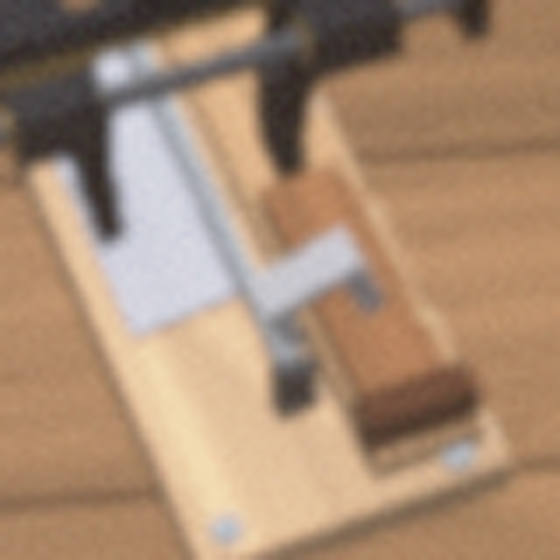

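The crop shows the slat under the raised jaw with its front end at the stop, around (410,385). The fingertip is still at its rear end, so I back off more before lifting.

Emit:
drive_tool(steps=[0,0,0,-0.003,0,0,0.59,0,0,0,-0.003,0,0,0.59,0,0,0,0,0,0,0.59])

```text
time_s: 6.8
tcp_pos: [0.5403, -0.0283, 0.0487]
ee_rot: [[0.954, 0.3, 0.011], [0.3, -0.954, 0.002], [0.011, 0.002, -1.0]]
wrist_force: [3.7, 1.3, 6.1]
gripper_width: 0.591
gripper_force: 2.9
```

Backed off 4 mm. Now lift slowly, then move clear.

Emit:
drive_tool(steps=[0,0,0,0,0,-0.002,0.59,0,0,0,0,0,-0.002,0.59,0,0,0,0,0,-0.002,0.59,0,0,0,0,0,-0.003,0.59,0,0,0,0,0,-0.004,0.59,0,0,0,0,0,-0.01,0.59,0,0,0,0,0,-0.03,0.59,0,0,0,0,0,-0.03,0.59,0,0,0,0,0,-0.03,0.59])

```text
time_s: 7.55
tcp_pos: [0.535, -0.0295, 0.1605]
ee_rot: [[0.955, 0.298, -0.002], [0.298, -0.955, -0.0], [-0.002, -0.0, -1.0]]
wrist_force: [1.5, 0.5, -0.1]
gripper_width: 0.589
gripper_force: 0.0
```

Emit:
drive_tool(steps=[0,0,0,-0.03,0,-0.02,0.59,0,0,0,-0.03,0,-0.02,0.59,0,0,0,-0.03,0,0,0.59,0,0,0,0,0,0,0.59,0,0,0,0,0,0,0.59])

```text
time_s: 7.97
tcp_pos: [0.4484, -0.0565, 0.2002]
ee_rot: [[0.955, 0.297, 0.001], [0.297, -0.955, 0.001], [0.002, -0.0, -1.0]]
wrist_force: [0.2, 0.3, -0.2]
gripper_width: 0.587
gripper_force: 0.0
```

```bash
python3 - <<'E'
from h import *
a=r.capture("scene");s=r.sense();print(s["time_s"],s["tcp_pos"],s["wrist_force"])
cv2.imwrite("pics/j.png",cv2.resize(a[120:230,170:280],None,fx=5,fy=5,interpolation=cv2.INTER_CUBIC))
E
```

```text
8.0167 [ 0.44958082 -0.05620064  0.19987476] [0.75672436 0.05711287 0.36903912]
```

View pics/j.png

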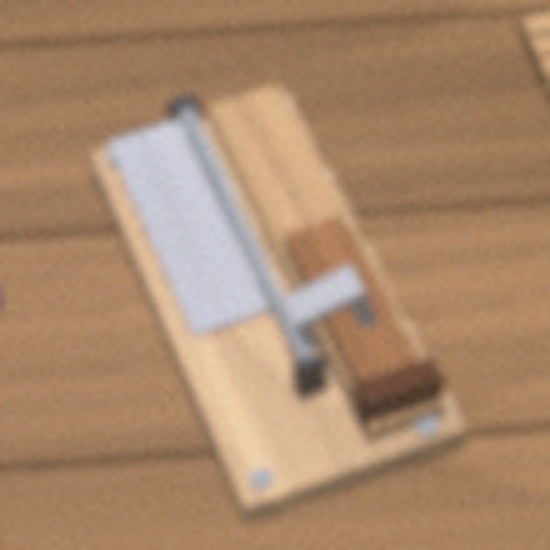

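The crop shows the slat's front end against the stop at about (395,370) and the jaw foot resting on it at (365,315), with the arm clear. I hand the job in.

```bash
python3 -c "
from station import r
print(r.finish_job())"
```

```text
the job is handed in; nothing more can be done
None
```

The slat was pushed under the open jaw to the end stop, the clip sprang back down onto it, and the arm moved clear. I handed the job in at about 8 s, and the hand-in call did not report a verdict.

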